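# Raise the ladder-stand shelf to its second rung and load it

### The job

Lift the shelf of the bench stand by its front handle, from its bottom stops until the gravity lock has passed the second rung from the bottom, then let it down by hand, gently, until the lock's hook sits on that rung and carries the shelf: do not drop it or force it down. Then stand the stoppered conical flask from the bench upright on the raised shelf, keeping it upright on the way. Leave the other things on the bench where they are.

Things in the scene. Friction and masses are not known exactly. Their poses are not given: they have to be found in the camera images.
- shelf (a joint): height of the white shelf above its bottom stops, m: 0 as found, grows as it is lifted, end of travel 0.145. It slides plumb, weighs 0.65 kg (20 % less to 30 % more) plus a 0.2 kg lock, and falls if let go while no rung carries it. Rungs 1, 2, 3 (from below) carry it at about 0.036, 0.081, 0.126, all three alike up to 15 mm more or less (see stand).
- stand: the stand; origin on the bench under the shelf, x towards its two aluminium uprights (270 mm tall, front faces 74 mm behind the origin), z up. Foot 190 x 180 mm. Between the uprights a ladder of three rubber-sleeved 10 mm rungs, 45 mm apart, is clamped by hand, up to 15 mm higher or lower than its mean; its height is not reported: the seat must be felt, as the shelf's weight leaves the hand.
- shelf_grip (a point): middle of the black handle, a level bar 72 mm long, 15 mm wide, 19 mm tall (its top 9.5 mm above this point), sticking out of the middle of the shelf's front edge. Its x axis runs along the bar towards the uprights, y across it, z up. Free all round: pinch it across its 15 mm width from above. It moves with the shelf; 81 mm over the bench when parked.
- shelf_floor (a point): the point of the shelf's upper face where the flask is to stand: a plate free for 56 mm to the front (a 5 mm high rim), 70 mm to the back (x axis, towards the uprights) and 73 mm to each side (rims). 85 mm over the bench when parked; the handle's middle is 102 mm in front of it and 4 mm lower. The lock's counterweight hangs 37 mm above the plate, 51 mm and more behind this point.
- lock: dark steel gravity lock behind the shelf; origin at its pivot pin, 44 mm above the shelf's face. The hook points back, its seat 24 mm below the pin; a counterweight in front swings it out over the rungs (0.4 N). Its bracket hangs on a rubber buffer (10 N/mm). A rung passed on the way up pushes it aside until the shelf is 15 mm above that rung's seat. More than 35 N on the hook harms it.
- flask_center (a point): centre, half-way up, of the stoppered conical flask that stands on the bench near the stand (a like flask on the stirrer at the back left stays there): 123 mm tall, 72 mm across its foot, 32 mm across its neck and pale stopper, which are its top 30 mm and the place to grasp it; about 0.19 kg.
- jar_center (a point): centre of a sample jar with a screw lid, 68 mm across and 67 mm tall; a bystander, to be left alone.
- vial_center (a point): centre of a small capped vial, 19 mm across and 54 mm tall; a bystander, to be left alone.
- timer_center (a point): centre of a flat timer, 66 x 66 x 24 mm; a bystander, to be left alone.
- tape_center (a point): centre of a roll of label tape lying flat, 97 mm across and 25 mm tall; a bystander, to be left alone.
Mind the look-alikes: they are no part of the job. There is more than one size of the part that bears flask_center; the job needs the larger.

How it is judged (in metres and radians):
On the way:
1. the empty shelf rests with the lock's hook on the second rung, the flask not yet on it (value of joint shelf between 0.058 and 0.104 m and contact force between lock and anything else above 3.5 N and velocity of joint shelf between -0.01 and 0.01 m/s and horizontal distance between flask_center and shelf_floor above 0.1 m), for 0.2 s.
At the end, for the whole second after the job is handed in: The shelf rests with the lock's hook on the second rung (shelf joint 0.058 to 0.104, over 3.5 N on the hook); the flask stands on it at rest, upright within 0.06 rad, foot flat on the plate, its axis within 22 mm front to back and 42 mm sideways of shelf_floor (value of joint shelf between 0.058 and 0.104 m and contact force between lock and anything else above 3.5 N and velocity of joint shelf between -0.01 and 0.01 m/s and angle between flask_center's own z axis and vertical below 0.06 rad and linear speed of flask below 0.02 m/s and x of flask_center in the frame of shelf_floor between -0.022 and 0.023 m and y of flask_center in the frame of shelf_floor between -0.042 and 0.042 m and z of flask_center in the frame of shelf_floor between 0.057 and 0.066 m); the robot touches nothing.
It fails at once if the shelf drops faster than 0.15 m/s (velocity of joint shelf below -0.15 m/s).
It fails at once if the lock is loaded with more than 35 N (contact force between lock and anything else above 35 N).
It fails at once if the flask is tipped by more than 0.4 rad (angle between flask_center's own z axis and vertical above 0.4 rad).
It fails at once if another thing on the bench is moved by more than 30 mm (distance of any of jar_center, vial_center, timer_center, tape_center from where it was at the start of the episode above 0.03 m).
It also fails if it takes over 64 s, if anything falls off the work surface, if the arm or the gripper's body presses on something with over 40 N, if the wrist force passes 120 N, or if a joint passes its speed limit or range.

### The arm

A 6-joint arm with a two-finger parallel gripper is mounted at the origin on a cart in front of the work surface, level with it; the furniture and walls round the work are solid. World frame = base frame: x ahead of the robot, y to its left, z up, the work surface at z = 0. Lengths are in mm, angles in rad, forces in N, time in s.
With the tool pointing down it reaches from about 225 to 725 mm from the base axis. Payload 3.1 kg.
Tool frame: the origin (TCP) lies at the very end of the fingers, on their centre line; the grasp point (between the pads) lies 19 mm behind it; z points along the fingers, y is the direction in which the jaws open and shut (so a half turn about z gives the same grasp; the last joint's range is limited). The gripper opens to 85 mm and grips with 20 to 120 N. Pads are 22 mm wide; open, the fingers measure 114 mm over their backs; the gripper's body (76 mm by 85 mm) begins 54 mm behind the grasp point. The pads swing forward as they close: fully open they stand 13 mm farther back than shut.
Start: joints at [-1.325, 0.048, 0.099, 1.622, 0, 1.443], TCP at [191.691, -488.745, 231.312] pointing down, gripper open.
Joint ranges: [-2.91, 2.91], [-0.99, 1.94], [-1.21, 1.42], [-2.12, 2.29], [-1.49, 1.47], [-3.14, 3.14]. Speed limits (rad/s): [2.79, 2.79, 3.14, 3.14, 3.14, 3.14].

### API

Orientations are given as a unit quaternion [w, x, y, z].
In Python, from plant import ctrl, move_gripper, eyes, spotter gives the robot as it stands. Calls block until the motion is done:
- ctrl.reach(position, orientation): joint-space move of the TCP to a pose.
- ctrl.move_linear(position, ori=None, speed=150): straight line of the TCP; ori=None keeps the orientation; speed is the mean speed in mm/s.
- ctrl.move_joints(angles): joint-space move.
- move_gripper(opening, strength=None): finger opening in mm; strength is the grip in N (None keeps the last); returns when the fingers have stopped.
- ctrl.hold(seconds).
- ctrl.solve_ik(position, orientation): joint angles nearest the present ones, or None.
- ctrl.observe(): the state.
- eyes.get_image(name): name is "side" or "top" or "wrist"; returns the picture (384x512x3 uint8, red, green, blue); there is no depth.
- eyes.camera_info(name): a dict with "K" (3x3 intrinsics, pixels), "world_from_camera" (4x4, takes a point from camera to world coordinates); the wrist camera has in their place "tool_from_camera" (4x4, takes a point from camera to tool coordinates, whose origin is the TCP and whose axes are the flange's). Camera axes: x right, y down, z forward; pixel columns grow to the right and rows downward; lengths in mm; the calibration is good to about 2 mm. A picture is of the moment at which its call begins: read the wrist's pose just before it. camera_info takes no time and is no camera call.
A pose or a line that the arm cannot do raises ctrl.PlanningError and nothing moves.
- ctrl.sign_off(): hands the job in, once; it reports no verdict.
Trained networks look in the newest picture that a camera, given by its name, has taken for a name from the list of things; names that differ only in an ending like _2 or _b are one class to them, and where a whole thing is asked for, a point or a joint stands for the part that bears it (a point fixed in the world has none). Each returns a list of dicts, best first, with "p" (0 to 1); they miss things now and then, are a little off and sometimes report something else, mostly with a low value. They report only what shows in the picture. A call takes as long as a camera call. They do not tell look-alikes from the thing itself.
- spotter.trace(name, camera): "pixels" (384x512 bool, what is visible of it) and "rect" ([left, top, right, bottom] in pixels, round what is visible of it).
The state is a dict: "clock": time; "q": joint angles; "dq": joint speeds; "joint_torque": joint torques, N m; "position": TCP position; "eef_rot": TCP orientation; "wrist_force": force on the tool from outside, world axes, zero at the start; "wrist_torque": the same for the moment, N m; "opening": finger opening in mm.
Only numpy, scipy, OpenCV 4.12 (cv2) and the standard library are available. Lean on these libraries where they do the work, as an engineer would, in place of code of your own. Each camera call takes 0.05 s, during which the arm holds its last target.

## Working session

There is one attempt and no reset: what is moved stays moved. The work goes in short steps, each a Python script; the robot and the scene stay as the last script left them, time stands still between calls to the robot, and variables do not carry over. Pictures are saved under pics/ and viewed, and the job is handed in when it is done.

```bash
mkdir -p pics; ls; python3 - <<'E'
from plant import ctrl, move_gripper, eyes, spotter
import cv2,numpy as np
for n in ["side","top","wrist"]:
    im=eyes.get_image(n); cv2.imwrite(f"pics/a_{n}.png",im[:,:,::-1])
    ci=eyes.camera_info(n); print(n,{k:np.round(v,3).tolist() for k,v in ci.items()})
for n in ["side","top"]:
    for t in ["stand","shelf","shelf_grip","lock","flask_center","jar_center","vial_center","timer_center","tape_center"]:
        print(n,t,[(round(d['p'],2),d['rect']) for d in spotter.trace(t,n)])
o=ctrl.observe();print(o)
E
```

```text
pics
side {'K': [[446.166, 0.0, 255.425], [0.0, 446.166, 191.244], [0.0, 0.0, 1.0]], 'world_from_camera': [[-0.909, -0.269, 0.318, 114.625], [-0.416, 0.568, -0.71, 938.354], [0.01, -0.778, -0.628, 901.093], [0.0, 0.0, 0.0, 1.0]]}
top {'K': [[456.033, 0.0, 254.135], [0.0, 456.033, 193.599], [0.0, 0.0, 1.0]], 'world_from_camera': [[-0.074, -0.975, 0.211, 248.71], [-0.997, 0.073, -0.014, 22.062], [-0.001, -0.211, -0.977, 1365.62], [0.0, 0.0, 0.0, 1.0]]}
wrist {'K': [[285.559, 0.0, 255.083], [0.0, 285.559, 190.818], [0.0, 0.0, 1.0]], 'tool_from_camera': [[0.0, -0.962, -0.273, 69.305], [1.0, 0.001, -0.001, -0.823], [0.001, -0.273, 0.962, -142.687], [0.0, 0.0, 0.0, 1.0]]}
side stand [(0.94, [198.7, 113.6, 296.1, 239.3])]
side shelf [(0.57, [211.3, 145.8, 291.4, 216.7])]
side shelf_grip [(0.55, [214.7, 145.0, 294.7, 216.6])]
side lock [(0.59, [222.4, 168.0, 242.8, 174.1])]
side flask_center [(0.89, [227.5, 235.9, 248.3, 279.3]), (0.65, [254.0, 267.7, 276.5, 305.0]), (0.34, [126.2, 251.6, 163.5, 283.7])]
side jar_center [(0.67, [313.7, 142.2, 330.7, 173.6])]
side vial_center [(0.53, [189.5, 
[... 691 characters left out ...]
ock': 1.05, 'q': array([-1.32479645e+00,  4.80039873e-02,  9.92268521e-02,  1.62200074e+00,
       -3.32465294e-05,  1.44298310e+00]), 'dq': array([ 1.16952887e-03, -1.22651223e-04,  9.85972470e-06, -1.00652097e-03,
       -2.27088581e-04, -1.67231651e-03]), 'joint_torque': array([ 1.42396813e-03, -3.38660502e+01,  3.20167601e+01,  1.27523279e-03,
       -1.15421724e-05,  2.91492078e-06]), 'position': array([ 191.68538379, -488.75660366,  231.32296384]), 'eef_rot': array([ 1.01895966e-05,  9.82583761e-01,  1.85820216e-01, -1.60494924e-05]), 'wrist_force': array([ 0.26345609, -0.3466988 ,  0.6018277 ]), 'wrist_torque': array([0.00911865, 0.00281073, 0.00972001]), 'opening': 85.40049157562139}
```

View pics/a_side.png

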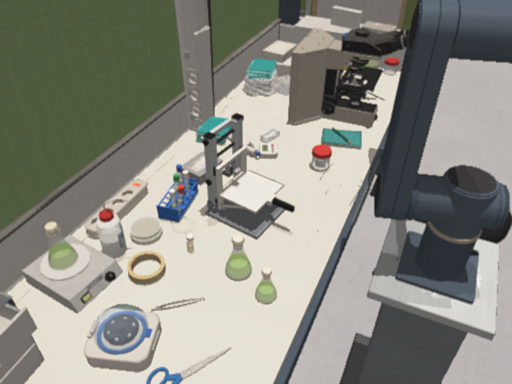

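View pics/a_top.png

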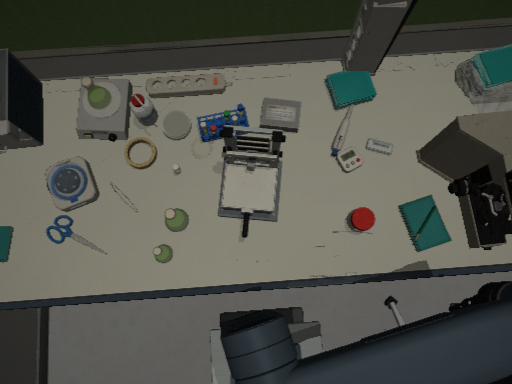

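The side view shows the stand at about (245,185) with its handle at (284,204), and flasks at (238,258) and (266,286). The top view shows the handle at (246,222) and flasks at (176,219), which looks larger, and (163,254). I'll zoom in next.

```bash
cat > h.py <<'E'
from plant import ctrl, move_gripper, eyes, spotter
import numpy as np, cv2
from scipy.spatial.transform import Rotation as R
def cam(n,obs=None):
    ci=eyes.camera_info(n)
    if n=="wrist":
        T=np.eye(4); q=obs["eef_rot"]; T[:3,:3]=R.from_quat([q[1],q[2],q[3],q[0]]).as_matrix(); T[:3,3]=obs["position"]
        return ci["K"],T@ci["tool_from_camera"]
    return ci["K"],ci["world_from_camera"]
def ray(C,px):
    K,T=C; d=T[:3,:3]@np.linalg.solve(K,[px[0],px[1],1.]); return T[:3,3],d/np.linalg.norm(d)
def onz(C,px,z):
    o,d=ray(C,px); return o+d*(z-o[2])/d[2]
def tri(r):
    A=sum(np.eye(3)-np.outer(d,d) for o,d in r); b=sum((np.eye(3)-np.outer(d,d))@o for o,d in r)
    p=np.linalg.solve(A,b); return p,[np.linalg.norm((np.eye(3)-np.outer(d,d))@(p-o)) for o,d in r]
def proj(C,p):
    K,T=C; c=T[:3,:3].T@(np.asarray(p,float)-T[:3,3]); u=K@c; return u[:2]/u[2]
def down(yaw):  # tool z down, tool x horizontal at angle yaw; y = z cross x
    x=np.array([np.cos(yaw),np.sin(yaw),0]); z=np.array([0,0,-1.]); y=np.cross(z,x)
    q=R.from_matrix(np.column_stack([x,y,z])).as_quat(); return np.array([q[3],q[0],q[1],q[2]])
E
python3 - <<'E'
from h import *
t=cv2.imread("pics/a_top.png");s=cv2.imread("pics/a_side.png")
cv2.imwrite("pics/b_top.png",cv2.resize(t[110:280,140:300],None,fx=3.5,fy=3.5,interpolation=cv2.INTER_CUBIC))
cv2.imwrite("pics/b_side.png",cv2.resize(s[105:315,170:310],None,fx=2.8,fy=2.8,interpolation=cv2.INTER_CUBIC))
T=cam("top");S=cam("side")
for n,tp,sp,z in [("flaskL top",(170.5,213),(238,239),123),]:
    print(n,tri([ray(T,tp),ray(S,sp)]))
print(onz(T,(163,254),0),onz(T,(363,219),67),onz(T,(177,169),54))
print("handle",[onz(T,p,90.5) for p in [(247,212),(245,235)]])
E
```

```text
flaskL top (array([477.37242143, 238.63303203, 114.79416867]), [np.float64(3.6318672821542513), np.float64(3.6318672821543574)])
[380.07730685 286.28615558   0.        ] [ 431.14187157 -304.02860613   67.        ] [623.66727917 226.20735265  54.        ]
handle [array([472.21462768,  27.35565168,  90.5       ]), array([407.34091663,  37.58562323,  90.5       ])]
```

View pics/b_top.png

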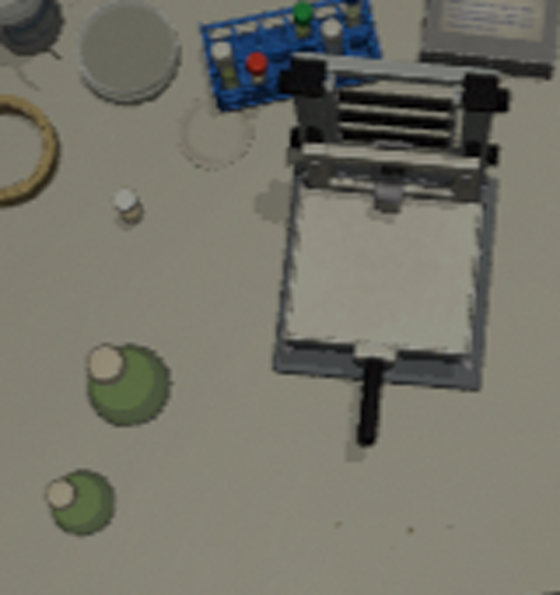

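View pics/b_side.png

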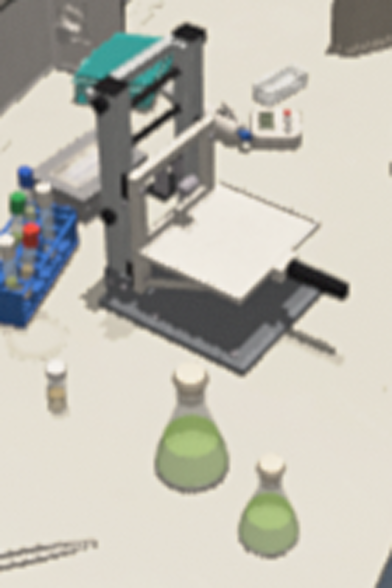

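```bash
python3 - <<'E'
from h import *
T=cam("top")
f=lambda a:(a[0]/3.5+140,a[1]/3.5+110)
P=[onz(T,f(a),z) for a,z in [((275,372),8),((480,388),8),((497,180),8),((286,345),85),((470,355),85),((300,195),85),((480,205),85),((371,362),90),((367,442),90)]]
for p in P: print(np.round(p,1))
print(np.arctan2(-(P[0]-P[1])[0],(P[0]-P[1])[1]),)
for yaw in (-.13,-.13+np.pi):
  for p in [(440,32,300),(440,32,72),(440,32,180),(555,20,265),(477,238,105),(477,238,300)]:
    for y in (yaw,):
        q=ctrl.solve_ik(p,down(y)); print(round(y,2),p,None if q is None else np.round(q,2))
E
```

```text
[480.  114.1   8. ]
[453.  -60.8   8. ]
[636.9 -91.5   8. ]
[488.4  98.6  85. ]
[469.  -50.3  85. ]
[614.1  79.5  85. ]
[594.4 -69.1  85. ]
[468.4  30.5  90. ]
[403.8  38.2  90. ]
-0.15309860175993728
-0.13 (440, 32, 300) [-0.08 -0.14  0.06  1.77  0.   -3.09]
-0.13 (440, 32, 72) [-0.08 -0.15 -0.41  1.31  0.   -3.09]
-0.13 (440, 32, 180) [-0.08 -0.18 -0.22  1.53  0.   -3.09]
-0.13 (555, 20, 265) [-0.08  0.14  0.27  1.7   0.   -3.1 ]
-0.13 (477, 238, 105) [ 0.34  0.08 -0.12  1.37  0.   -2.67]
-0.13 (477, 238, 300) [ 0.34  0.1   0.29  1.76  0.   -2.67]
3.01 (440, 32, 300) [-0.08 -0.14  0.06  1.77  0.    0.05]
3.01 (440, 32, 72) [-0.08 -0.15 -0.41  1.31  0.    0.05]
3.01 (440, 32, 180) [-0.08 -0.18 -0.22  1.53  0.    0.05]
3.01 (555, 20, 265) [-0.08  0.14  0.27  1.7   0.    0.05]
3.01 (477, 238, 105) [ 0.34  0.08 -0.12  1.37  0.    0.47]
3.01 (477, 238, 300) [0.34 0.1  0.29 1.76 0.   0.47]
```

```bash
python3 - <<'E'
from h import *
ctrl.move_joints(ctrl.solve_ik((420,32,300),down(3.0)))
o=ctrl.observe(); print(o["position"],o["clock"],o["wrist_force"])
im=eyes.get_image("wrist"); C=cam("wrist",o)
cv2.imwrite("pics/c.png",cv2.resize(im[:,:,::-1],None,fx=1.5,fy=1.5,interpolation=cv2.INTER_CUBIC))
np.savez("c.npz",K=C[0],T=C[1])
for n in ["flask_center","shelf","shelf_grip"]:
    print(n,[(round(d['p'],2),d['rect']) for d in spotter.trace(n,"wrist")])
for p in [(440,33,90.5),(477,238,123)]: print(proj(C,p)*1.5)
E
```

```text
[420.11941391  31.40070662 299.77761325] 3.1083 [-0.07372415 -0.82038881 -0.30126953]
flask_center [(0.73, [402.6, 82.9, 474.3, 127.3]), (0.61, [370.1, 153.1, 450.2, 204.4])]
shelf [(0.81, [200.0, 151.0, 313.2, 326.2])]
shelf_grip [(0.95, [199.6, 150.9, 315.0, 326.2])]
[386.56811133 274.26890856]
[654.24639811 293.75690899]
```

View pics/c.png

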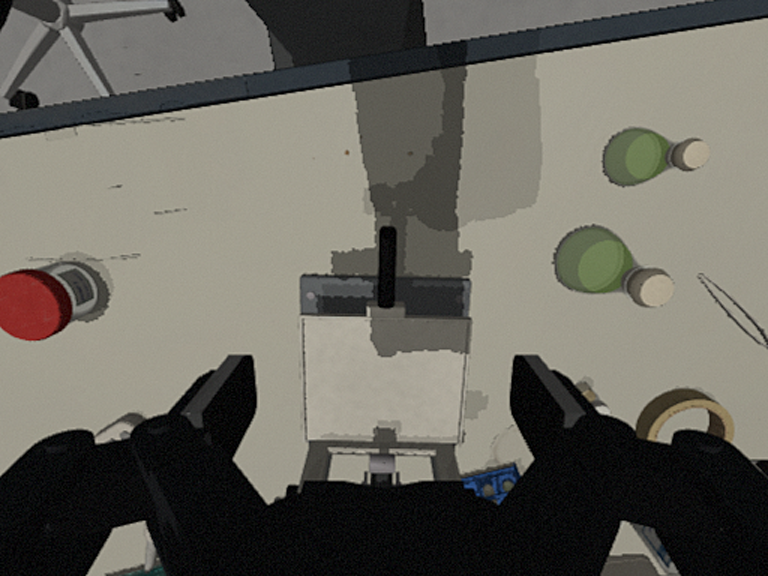

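The wrist view shows the handle from (388,228) to (387,306) and the larger flask's stopper top at (656,287), both in 1.5x pixels. The smaller flask is nearer the robot. I'll triangulate these.

```bash
python3 - <<'E'
from h import *
d=np.load("c.npz");C=(d["K"],d["T"]);T=cam("top");S=cam("side")
w=lambda u,v:ray(C,(u/1.5,v/1.5))
print("handle front/back z90.5",onz(C,(388/1.5,229/1.5),90.5),onz(C,(387/1.5,304/1.5),90.5))
print("shelf corners z85",*[np.round(onz(C,(u/1.5,v/1.5),87),1) for u,v in [(303,318),(470,318),(464,441),(308,441)]])
print("stopper",onz(C,(657/1.5,286/1.5),123),onz(T,(170.3,213.2),123),onz(S,(238,238.5),123))
print(tri([w(657,286),ray(T,(170.3,213.2)),ray(S,(238,238.5))]))
print("small",onz(C,(692/1.5,154/1.5),100))
E
```

```text
handle front/back z90.5 [402.15931358  39.52595969  90.5       ] [466.25840173  29.67372777  90.5       ]
shelf corners z85 [469.7 -45.5  87. ] [490.6 100.1  87. ] [614.7  83.4  87. ] [593.4 -64.7  87. ]
stopper [470.94016988 239.93802992 123.        ] [478.91167042 238.78844568 123.        ] [470.59581558 244.21948229 123.        ]
(array([474.80081936, 240.59963953, 119.2817737 ]), [np.float64(2.9693700122946285), np.float64(4.8934897502249415), np.float64(2.315589207614211)])
small [376.99590615 277.57334641 100.        ]
```

```bash
python3 - <<'E'
from h import *
psi=-0.145
ctrl.reach((436.5,34,150),down(psi+np.pi))
move_gripper(45,60)
o=ctrl.observe(); print(o["position"],o["clock"],o["wrist_force"],o["opening"])
im=eyes.get_image("wrist"); C=cam("wrist",o)
cv2.imwrite("pics/d.png",cv2.resize(im[:,:,::-1],None,fx=1.5,fy=1.5,interpolation=cv2.INTER_CUBIC))
for s in (-36,0,36):
    print(proj(C,np.array([436.5,34,90.5])+s*np.array([np.cos(psi),np.sin(psi),0]))*1.5)
E
```

```text
[436.90030597  33.9731805  150.67753673] 4.4333 [-0.56960562  0.37365799  0.05129516] 45.138602819801804
[380.38241804 236.64032048]
[380.45974212 308.30342914]
[380.53029592 373.69191975]
```

View pics/d.png

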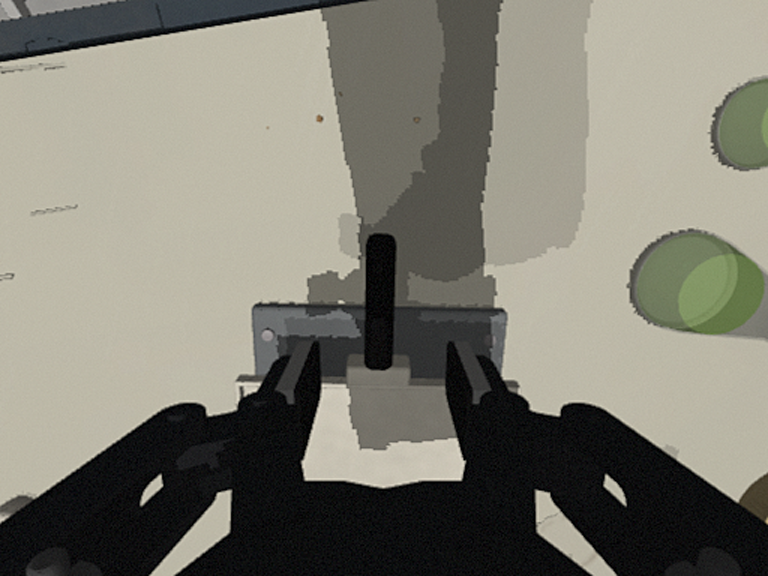

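The handle shows at (380, 234–369), against a prediction of 237–374, so it is aligned. I'll descend, grip and lift.

```bash
cat >> h.py <<'E'
def st():
    o=ctrl.observe(); return f"t={o['clock']:.2f} p={np.round(o['position'],1)} F={np.round(o['wrist_force'],1)} M={np.round(o['wrist_torque'],2)} op={o['opening']:.1f}"
E
python3 - <<'E'
from h import *
ctrl.move_linear((435.5,34,63),speed=100); print(st())
move_gripper(5,70); print(st()); ctrl.hold(0.2); print(st())
p=ctrl.observe()["position"]; np.save("p0.npy",p)
for dz in (3,8,20,36,50,60,80,100,118):
    ctrl.move_linear((435.5,34,63+dz),speed=50); print(dz,st())
im=eyes.get_image("wrist"); cv2.imwrite("pics/e.png",im[:,:,::-1])
im=eyes.get_image("side"); cv2.imwrite("pics/e2.png",cv2.resize(im[80:260,150:330,::-1],None,fx=3,fy=3))
E
```

```text
t=5.50 p=[436.2  33.9  63.7] F=[-0.1  0.   0.7] M=[-0.02 -0.01 -0.01] op=45.2
t=5.88 p=[436.   32.3  64.1] F=[-1.3 -6.3  3.7] M=[-0.92  0.38 -0.6 ] op=13.9
t=6.08 p=[436.   32.3  64.1] F=[-0.8 -5.9  4.3] M=[-0.87  0.28 -0.61] op=13.7
3 t=6.33 p=[436.   32.3  65. ] F=[ 1.6 -5.7 -8.5] M=[-0.99 -0.71 -0.61] op=13.7
8 t=6.58 p=[436.   32.2  69.9] F=[ 3.4 -5.3 -6.5] M=[-0.94 -0.77 -0.58] op=13.9
20 t=6.97 p=[436.   32.2  81.9] F=[ 3.7 -4.7 -8.4] M=[-0.95 -0.78 -0.6 ] op=13.9
36 t=7.44 p=[436.   32.3  97.7] F=[ 3.1 -5.5 -8.2] M=[-0.98 -0.79 -0.57] op=14.0
50 t=7.88 p=[436.   32.3 111.9] F=[ 3.7 -5.4 -7.1] M=[-1.01 -0.6  -0.6 ] op=13.8
60 t=8.22 p=[436.   32.2 121.7] F=[ 3.8 -5.9 -8.2] M=[-1.   -0.75 -0.6 ] op=14.1
80 t=8.78 p=[436.   32.3 141.5] F=[ 2.8 -5.1 -8.5] M=[-0.98 -0.78 -0.58] op=14.1
100 t=9.32 p=[436.   32.3 161.8] F=[ 3.2 -5.6 -5.8] M=[-0.92 -0.6  -0.66] op=13.5
118 t=9.83 p=[436.   32.2 179.4] F=[ 3.4 -5.4 -8.1] M=[-0.95 -0.81 -0.6 ] op=14.1
```

View pics/e2.png

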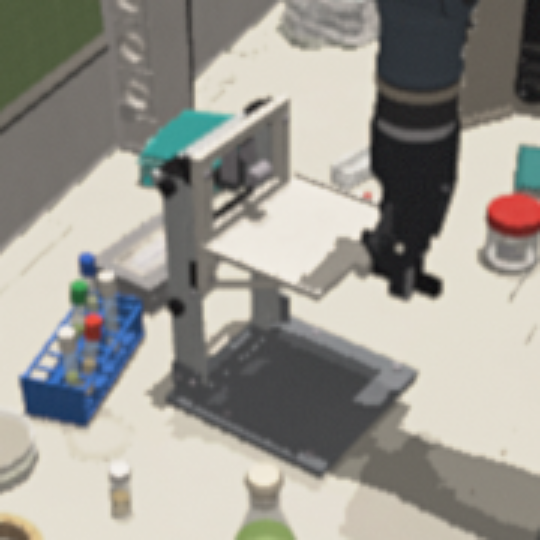

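View pics/e.png

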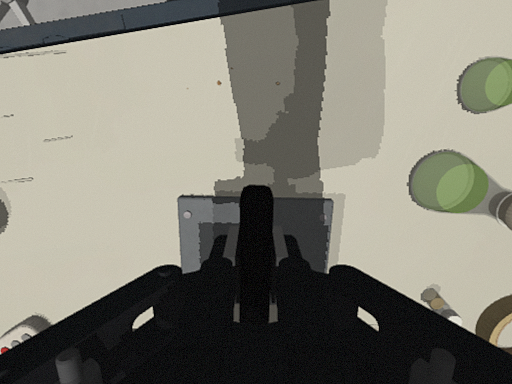

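```bash
python3 - <<'E'
from h import *
ctrl.move_linear((435.5,34,63+121.5),speed=30); print(st())
ctrl.move_linear((435.5,34,63+103),speed=40); ctrl.hold(.1); print(st())
def fz(): 
    v=[]
    for _ in range(3): v.append(ctrl.observe()["wrist_force"][2]); ctrl.hold(0.02)
    return np.mean(v)
z=63+103; low=0
while z>63+64:
    z-=1; ctrl.move_linear((435.5,34,z),speed=20); f=fz(); 
    print(round(z-63,1),round(f,1),round(ctrl.observe()["position"][2]-64.1,2))
    if f>-5.0:
        f=fz(); print("  again",f)
        if f>-4.5: break
print(st())
E
```

```text
t=10.20 p=[436.   32.3 182.7] F=[ 3.7 -5.3 -7.6] M=[-0.98 -0.76 -0.6 ] op=13.5
t=10.91 p=[436.   32.3 164. ] F=[ 4.3 -4.8 -8.4] M=[-1.04 -0.87 -0.6 ] op=13.9
102 -8.1 98.99
101 -8.8 98.04
100 -8.7 97.05
99 -8.7 96.05
98 -8.2 95.08
97 -8.0 94.07
96 -8.6 93.06
95 -9.0 92.08
94 -8.5 91.07
93 -8.3 90.06
92 -7.4 89.36
91 -4.9 89.04
  again -4.487500670258702
t=14.56 p=[436.   32.3 153.1] F=[ 2.1 -5.  -4.8] M=[-0.95 -0.53 -0.57] op=13.4
```

The seat was felt at about 89 mm, where the weight starts to leave the hand. I'll ease the rest down.

```bash
python3 - <<'E'
from h import *
def fz(): 
    v=[]
    for _ in range(4): v.append(ctrl.observe()["wrist_force"][2]); ctrl.hold(0.02)
    return np.mean(v)
z=63+91
while z>63+87:
    z-=.5; ctrl.move_linear((435.5,34,z),speed=15); f=fz(); print(z-63,round(f,2),st())
    if f>-1.2: break
E
```

```text
90.5 -3.17 t=14.88 p=[436.   32.3 153. ] F=[ 1.8 -5.2 -4.2] M=[-0.98 -0.4  -0.55] op=13.7
90.0 -2.41 t=15.19 p=[436.   32.3 152.8] F=[ 1.2 -5.4 -2.7] M=[-1.   -0.22 -0.58] op=13.9
89.5 -1.28 t=15.51 p=[436.   32.3 152.6] F=[ 0.9 -4.8 -1.4] M=[-0.94 -0.21 -0.58] op=13.5
89.0 0.12 t=15.82 p=[436.   32.3 152.5] F=[ 0.8 -5.   0.3] M=[-0.93 -0.02 -0.6 ] op=14.0
```

```bash
python3 - <<'E'
from h import *
o=ctrl.observe(); ctrl.move_linear((435.5,32.5,152),speed=15)
move_gripper(50); ctrl.hold(0.3); print(st())
ctrl.move_linear((435.5,32.5,215),speed=120)
ctrl.move_linear((420,240,330),ori=None,speed=250); print(st())
move_gripper(70)
o=ctrl.observe(); im=eyes.get_image("wrist"); C=cam("wrist",o); np.savez("f.npz",K=C[0],T=C[1])
cv2.imwrite("pics/f.png",cv2.resize(im[:,:,::-1],None,fx=1.5,fy=1.5,interpolation=cv2.INTER_CUBIC))
im=eyes.get_image("side"); cv2.imwrite("pics/f2.png",cv2.resize(im[80:260,150:330,::-1],None,fx=3,fy=3,interpolation=cv2.INTER_CUBIC))
E
```

```text
t=16.82 p=[435.5  32.5 152. ] F=[-0.3  0.2  0.4] M=[0.05 0.02 0.01] op=49.9
t=18.59 p=[419.8 239.3 329. ] F=[ 0.2 -0.8  1. ] M=[-0.03  0.02  0.04] op=49.9
```

View pics/f2.png

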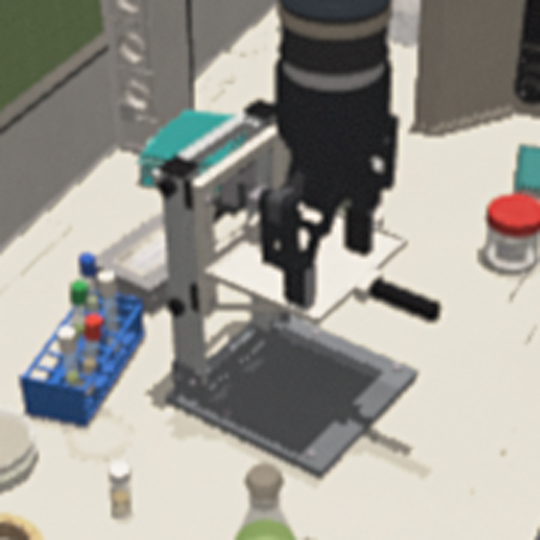

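View pics/f.png

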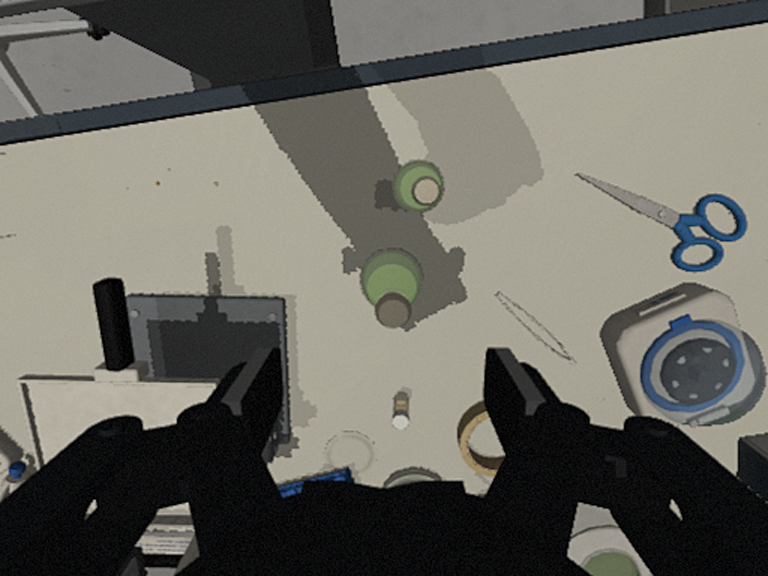

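The shelf stays raised. The flask's stopper top is at (393,310) and its body at (392,282).

```bash
python3 - <<'E'
from h import *
d=np.load("f.npz");C=(d["K"],d["T"]);c=np.load("c.npz");C0=(c["K"],c["T"]);T=cam("top");S=cam("side")
print(onz(C,(393/1.5,311/1.5),123), onz(C,(391.5/1.5,280/1.5),18))
print(tri([ray(C,(393/1.5,311/1.5)),ray(C0,(657/1.5,286/1.5)),ray(S,(238,238.5)),ray(T,(170.3,213.2))]))
for yaw in (2.99,2.7,3.3,2.5): 
  for p in [(473,240,104),(537.5,19.5,300)]: print(yaw,p,ctrl.solve_ik(p,down(yaw)).round(2))
# shelf check
print("handle end",onz(C,(107/1.5,281/1.5),90.5+88))
E
```

```text
[472.30440276 241.81319855 123.        ] [472.65120084 242.60608358  18.        ]
(array([474.55540787, 240.94299448, 119.08398751]), [np.float64(1.1475363636733076), np.float64(2.5816451372162943), np.float64(2.104686510694382), np.float64(5.248714808717323)])
2.99 (473, 240, 104) [ 0.34  0.07 -0.13  1.37  0.    0.49]
2.99 (537.5, 19.5, 300) [-0.09  0.11  0.31  1.76  0.    0.06]
2.7 (473, 240, 104) [ 0.34  0.07 -0.13  1.37  0.    0.78]
2.7 (537.5, 19.5, 300) [-0.09  0.11  0.31  1.76  0.    0.35]
3.3 (473, 240, 104) [ 0.34  0.07 -0.13  1.37  0.    0.18]
3.3 (537.5, 19.5, 300) [-0.09  0.11  0.31  1.76  0.   -0.25]
2.5 (473, 240, 104) [ 0.34  0.07 -0.13  1.37  0.    0.98]
2.5 (537.5, 19.5, 300) [-0.09  0.11  0.31  1.76  0.    0.55]
handle end [401.37040991  45.31701109 178.5       ]
```

```bash
python3 - <<'E'
from h import *
ctrl.reach((473,241.3,170),down(-0.145+np.pi)); print(st())
im=eyes.get_image("wrist"); o=ctrl.observe()
cv2.imwrite("pics/g.png",cv2.resize(im[:,:,::-1],None,fx=1.5,fy=1.5,interpolation=cv2.INTER_CUBIC))
print(proj(cam("wrist",o),(473,241.3,123))*1.5,proj(cam("wrist",o),(473,241.3,0))*1.5)
E
```

```text
t=19.73 p=[473.2 241.5 171. ] F=[ 0.5 -0.8  0.5] M=[ 0.03 -0.07  0.02] op=70.3
[378.88630969 314.44587975] [379.86581132 259.20895673]
```

View pics/g.png

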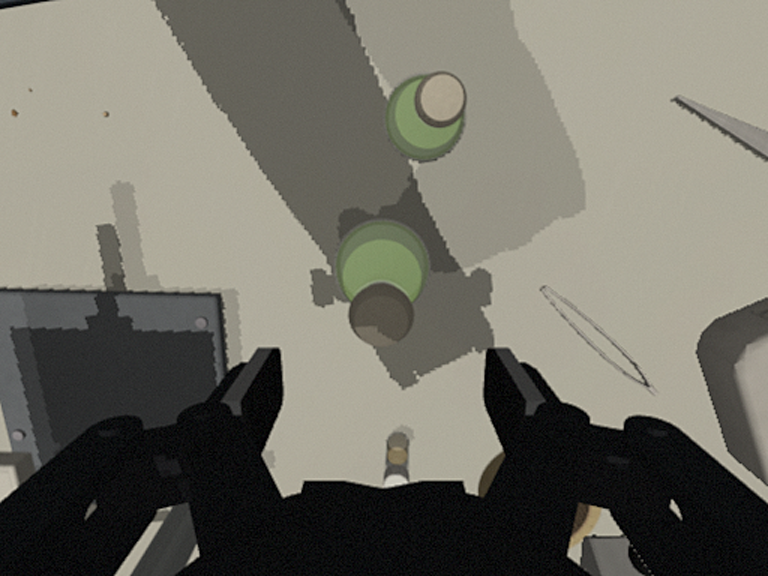

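The stopper is at (381,314), against a prediction of (379,314). I'll grasp, then lift.

```bash
python3 - <<'E'
from h import *
ctrl.move_linear((473,241.3,90),speed=80); print(st())
move_gripper(20,35); ctrl.hold(.15); print(st())
o=ctrl.observe(); np.save("pg.npy",o["position"]); x,y,z=o["position"]
ctrl.move_linear((473,241.3,95),speed=30); print(st())
ctrl.move_linear((473,241.3,90+225),speed=130); ctrl.hold(.1); print(st())
im=eyes.get_image("wrist"); cv2.imwrite("pics/h.png",im[:,:,::-1])
im=eyes.get_image("side"); cv2.imwrite("pics/h2.png",cv2.resize(im[80:300,150:330,::-1],None,fx=2.7,fy=2.7,interpolation=cv2.INTER_CUBIC))
E
```

```text
t=20.93 p=[473.6 241.5  90.8] F=[-0.5  0.1  0.3] M=[-0. -0. -0.] op=70.3
t=21.52 p=[473.5 241.4  90.8] F=[-0.3 -0.   5. ] M=[-0.08  0.11 -0.02] op=32.6
t=21.83 p=[472.5 241.2  94.2] F=[-0.6  1.1 -1.7] M=[ 0.01 -0.01 -0.04] op=32.7
t=23.77 p=[472.7 241.2 314.1] F=[-0.4  0.6 -1.3] M=[ 0.    0.   -0.03] op=33.0
```

View pics/h2.png

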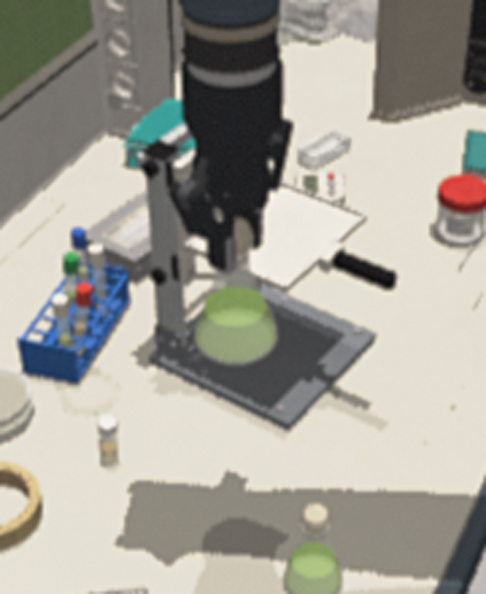

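View pics/h.png

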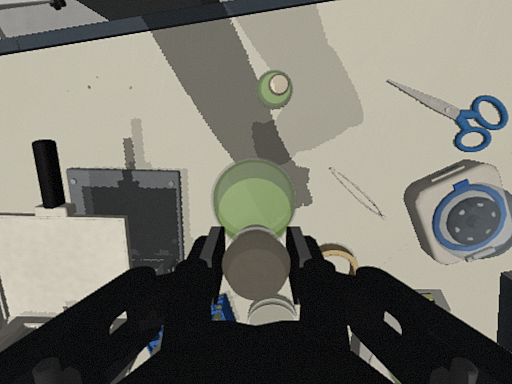

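The flask is held upright, with its foot at about 223 mm. I'll carry it over the shelf and lower until I feel contact.

```bash
python3 - <<'E'
from h import *
X,Y=534.5,18.0
ctrl.move_linear((X,Y,315),speed=120); ctrl.hold(.2); print(st())
im=eyes.get_image("wrist"); cv2.imwrite("pics/i.png",im[:,:,::-1])
im=eyes.get_image("side"); cv2.imwrite("pics/i2.png",cv2.resize(im[60:260,150:330,::-1],None,fx=2.9,fy=2.9,interpolation=cv2.INTER_CUBIC))
ctrl.move_linear((X,Y,274),speed=40); ctrl.hold(.2); print(st())
E
```

```text
t=26.16 p=[534.4  18.4 315.1] F=[-0.4  0.  -1. ] M=[0.01 0.02 0.02] op=33.0
t=27.63 p=[534.7  18.  274.4] F=[-0.8 -0.4 -2.2] M=[ 0.03 -0.03  0.01] op=32.7
```

View pics/i2.png

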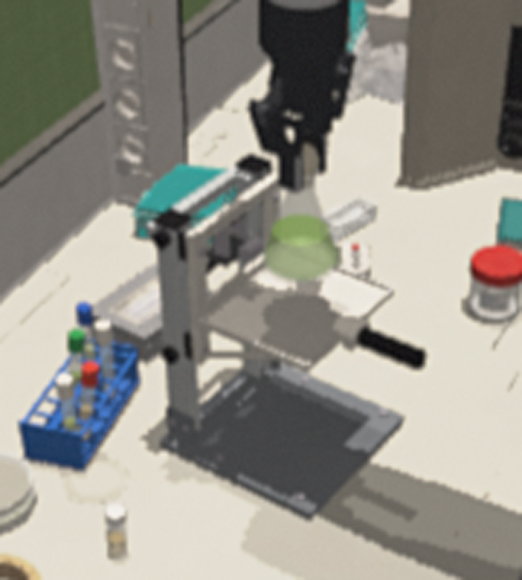

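View pics/i.png

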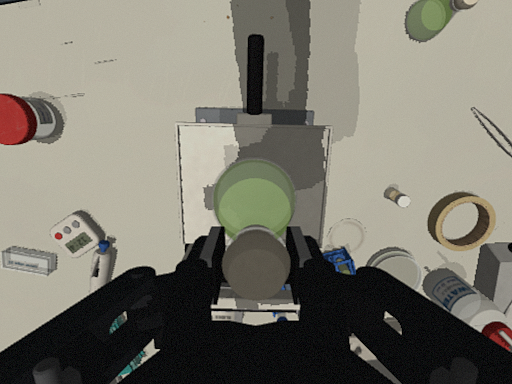

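```bash
python3 - <<'E'
from h import *
X,Y=534.5,18.0
def fz(): 
    v=[]
    for _ in range(4): v.append(ctrl.observe()["wrist_force"][2]); ctrl.hold(0.02)
    return np.mean(v)
f0=fz(); print(f0); z=274
while z>257:
    z-=1 if z>268 else .5; ctrl.move_linear((X,Y,z),speed=20); f=fz(); print(z,round(f,2),round(ctrl.observe()["position"][2],2))
    if f>f0+2.0: break
ctrl.hold(.2); print(st())
E
```

```text
-2.029451484451172
273 -1.75 272.93
272 -1.22 271.94
271 -2.19 270.95
270 -1.43 269.94
269 -1.42 268.94
268 -1.53 267.96
267.5 -1.77 267.48
267.0 -1.28 266.98
266.5 -1.39 266.47
266.0 -1.85 265.99
265.5 -2.13 265.47
265.0 -1.79 264.99
264.5 -1.44 264.48
264.0 -0.51 264.22
263.5 1.09 263.98
t=32.65 p=[534.7  17.9 263.9] F=[-0.3 -1.   3. ] M=[-0.11  0.04  0.05] op=32.6
```

Contact came at 264, as predicted. I'll release slowly and retreat upwards.

```bash
python3 - <<'E'
from h import *
move_gripper(38); ctrl.hold(.1); move_gripper(66); print(st())
ctrl.move_linear((534.5,18,320),speed=80)
ctrl.move_linear((534.5,18,390),speed=150)
ctrl.move_linear((400,33,390),speed=200); ctrl.hold(.3); print(st())
o=ctrl.observe(); im=eyes.get_image("wrist"); C=cam("wrist",o); np.savez("k.npz",K=C[0],T=C[1])
cv2.imwrite("pics/k.png",cv2.resize(im[:,:,::-1],None,fx=1.5,fy=1.5,interpolation=cv2.INTER_CUBIC))
im=eyes.get_image("side"); cv2.imwrite("pics/k2.png",cv2.resize(im[60:260,150:330,::-1],None,fx=2.9,fy=2.9,interpolation=cv2.INTER_CUBIC))
psi=-.145; 
for z in (173.5,173.5+123): print(proj(C,(534.5,18,z))*1.5, proj(cam("side"),(534.5,18,z)))
E
```

```text
t=33.36 p=[534.5  18.1 263.4] F=[-0.2 -0.4  0.6] M=[ 0.    0.03 -0.01] op=65.9
t=35.96 p=[400.6  32.9 389.5] F=[-0.5 -0.9 -0.1] M=[ 0.04 -0.01 -0.02] op=66.1
[386.34219029 392.34387682] [253.20004354 166.53324189]
[387.99846246 487.33905585] [253.53415196 128.29815095]
```

View pics/k2.png

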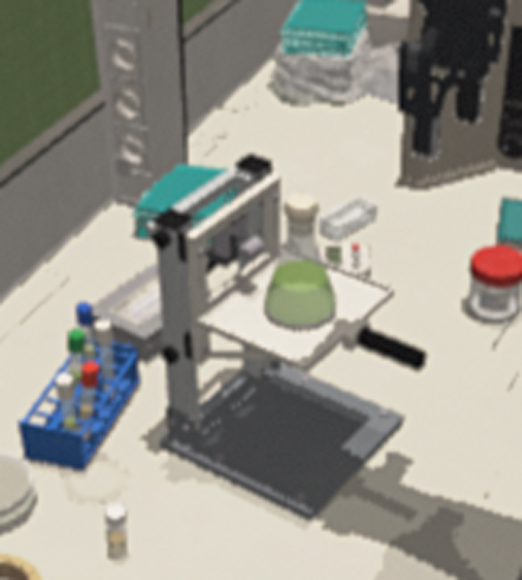

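View pics/k.png

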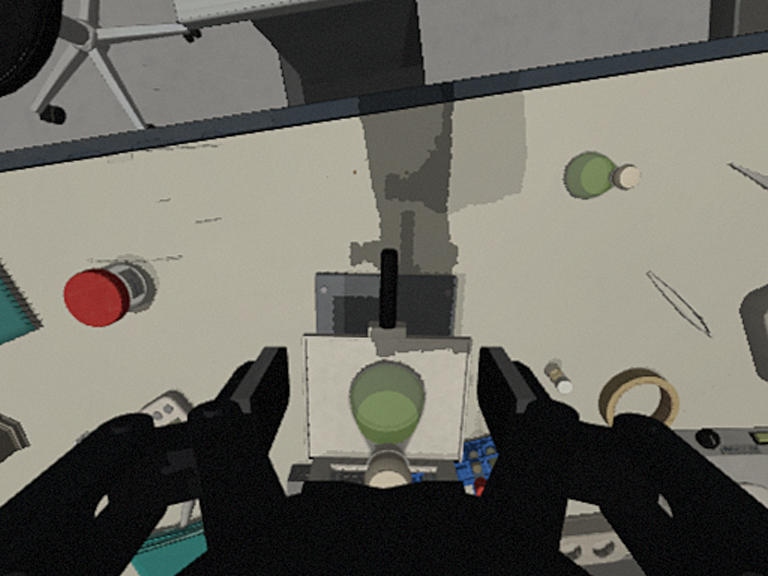

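```bash
python3 - <<'E'
from h import *
d=np.load("k.npz");C=(d["K"],d["T"])
a=onz(C,(387/1.5,337/1.5),175.5);b=onz(C,(387/1.5,361/1.5),176);e=onz(C,(387/1.5,458/1.5),175.5)
print(a,b,e,"axis behind front edge",np.linalg.norm(b-a)+36)
print("handle",onz(C,(388/1.5,250/1.5),178.5))
ctrl.sign_off(); print(ctrl.observe()["clock"])
E
```

```text
[478.76736808  26.57230962 175.5       ] [501.73772528  23.28135055 176.        ] [604.13382469   8.63958527 175.5       ] axis behind front edge 59.21029344199819
handle [400.15385447  38.63237862 178.5       ]
the job is handed in; nothing more can be done
the job is handed in; nothing more can be done
```

The job is handed in: the shelf is held on the second rung and the larger stoppered flask stands on it. No verdict is reported, so the checks below are my own measurements.

- **Shelf:** I lifted it by the handle to about 119 mm, then let it down in 1 mm and later 0.5 mm steps. The weight left my hand at about 89 mm, which is within the possible range for rung 2. Hand force went from about -8.5 N to about 0 N before I opened the gripper, and later pictures show the shelf still raised.
- **Flask:** I gripped it by the neck, carried it upright and set it down until I felt contact. That came at TCP height 264 mm, as predicted for a plate about 173 mm above the bench. The last wrist picture puts its axis about 59 mm behind the shelf's front edge. That is within 3 mm of the marked point, and the side view shows it upright.
- **Bystanders:** The jar, vial, timer, tape and small flask looked unmoved in the last pictures. I judged that by eye and did not measure it.
- **Finish:** The gripper was clear of everything at hand-in, at about 36 s. No check failed. The one disagreement was among camera estimates of the flask: the top camera was about 5 mm off the others, so I relied on the close-up wrist view.

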